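Stand the leaning bottles back in the row

ROBOT

A 6-joint arm with a two-finger parallel gripper is mounted at the origin on the work surface. World frame = base frame: x ahead of the robot, y to its left, z up, the work surface at z = 0. Lengths are in m, angles in rad, forces in N, time in s.
With the tool pointing down it reaches from about 0.275 to 0.85 m from the base axis. Payload 19 kg.
Tool frame: the origin (TCP) lies at the very end of the fingers, on their centre line; the grasp point (between the pads) lies 19 mm behind it; x points along the fingers, y is the direction in which the jaws open and shut, and the axes are right-handed (so a half turn about x gives the same grasp; the last joint's range is limited). The gripper opens to 85 mm and grips with 20 to 120 N. Pads are 22 mm wide; open, the fingers measure 114 mm over their backs; the gripper's body (76 mm by 85 mm) begins 54 mm behind the grasp point. The pads swing forward as they close: fully open they stand 13 mm farther back than shut.
Start: joints at [-1.242, 0.15, 1.437, -0, 1.554, -0.134], TCP at [0.257, -0.514, 0.2] pointing down, gripper open.
Joint ranges: [-2.8, 2.8], [-0.68, 2.1], [0.12, 2.68], [-1.39, 4.53], [0.16, 2.79], [-2.81, 2.81]. Speed limits (rad/s): [1.89, 1.89, 2.22, 3.01, 3.01, 3.01].

INTERFACE

Orientations are given as a unit quaternion [x, y, z, w].
In Python, from plant import robot gives the robot as it stands. The module is installed in compiled form; this text tells all that it offers.
- The arm moves only by the tool drive_tool, never from a script. Its argument "targets" is one flat list of numbers, 4 for each row, row after row: the shift along the tool's x, y, z scaled (see below), then the turn about the tool's x scaled (see below). A call has 1 to 20 rows; each row is the pose to reach, as a shift and turn from the pose commanded when the call began, along the tool's axes at that moment; what a row does not reach only later rows make up. The controller multiplies each number of a shift by 150 mm and each number of a turn by 2 rad. A row lasts 1/10 s, in which the tool goes at most 50 mm and 8.59 degrees, less where a joint would pass 70% of its speed; a pose out of reach is approached as far as the arm can. A call with a number of a shift or a turn outside -1 to 1 is refused whole. A call with a gripper value outside its range is refused whole. "hand" is the finger opening in mm, from 0 to 85.4, set as the call begins (left out, the last holds). The fingers move at their own pace and stop on an object; "grip_force" is the grip in N (left out, the last holds). Time passes only in rows, so rows that repeat a pose let the fingers close. It gives the time, the measured TCP pose, the force and the opening at its end, in the units of the state.
- robot.get_state(): the state, without advancing time (a new reading comes with each control period).
- robot.get_image(name): name is "side" or "top" or "wrist"; returns a dict with "color" (384x512x3 uint8, blue, green, red), "fovy" (degrees; the focal length in pixels is half the picture's height over the tangent of half this angle, whatever the lens; pixels are square), "cx", "cy" (the principal point, pixels), "R" (3x3) and "t" (3): a world point X has camera coordinates R X + t; the wrist camera has in their place "mount" (4x4, takes a point from camera to tool coordinates, whose origin is the TCP and whose axes are the tool frame's). Camera axes: x right, y down, z forward; pixel columns grow to the right and rows downward; lengths in m; the calibration is good to about 2 mm. A picture is of the moment at which its call begins: read the wrist's pose just before it. There is no depth.
- robot.close_job(): hands the job in, once; it reports no verdict.
Trained networks look in a picture, given as the dict that the camera call returned (one of the last four; its "shot" number tells which), for a name from the list of things; names that differ only in an ending like _2 or _b are one class to them, and where a whole thing is asked for, a point or a joint stands for the part that bears it (a point fixed in the world has none). Each returns a list of dicts, best first, with "score" (0 to 1); they miss things now and then, are a little off and sometimes report something else, mostly with a low value. They report only what shows in the picture. A call takes as long as a camera call.
- robot.silhouettes(target, picture): "mask" (384x512 bool, what is visible of it) and "extent" ([left, top, right, bottom] in pixels, round what is visible of it).
The state is a dict: "clock": time; "joint_pos": joint angles; "qvel": joint speeds; "tau": joint torques, N m; "tool_pos": TCP position; "orientation": TCP orientation; "contact_force": force on the tool from outside, world axes, zero at the start; "ft_torque": the same for the moment, N m; "width": finger opening in m.
Only numpy, scipy, OpenCV 4.12 (cv2) and the standard library are available. Lean on these libraries where they do the work, as an engineer would, in place of code of your own. Each camera call takes 0.05 s, during which the arm holds its last target. There are 200 camera calls.

TASK

Two of the square amber bottles have been left leaning back against the perfumer's stepped rack, each in its own gap in the front row. Without picking anything up, push each one with the fingertips until it stands upright in its gap with its flat back square against the front of the step, like the square bottle between them. Do not lift them or knock them flat, and leave the other bottles and the things on the bench where they are.

Things in the scene. Friction and masses are not known exactly. Their poses are not given: they have to be found in the camera images.
- rack: Fixed white stepped bottle rack, 500 mm wide between 10 mm wooden end cheeks 110 mm high. Origin: at bench level on the foot of its upright front face, mid-width; +x points into the rack (away from the robot), +y to the left along the face. First step 75 mm high, 135 mm deep, a flat shelf; second 110 mm high with small fixed bottles up to 175 mm above the bench.
- bottle_left: Left leaning square amber glass bottle: 58 mm square, flat-sided to 106 mm, round black cap 40 mm across from 123 to 141 mm up; about 0.36 kg, friction about 0.35. Origin: centre of its underside; z: its axis to the cap; x: into the rack. At the start tipped 34 degrees (about y) towards the rack: rear lower edge on the bench 50 mm in front of the step, front lower edge 32 mm up.
- bottle_right: Right leaning bottle, the same kind and axes, tipped 38 degrees at the start: rear lower edge on the bench 60 mm in front of the step, front lower edge 35 mm up. Both rest with the flat back on the step's top front edge, cap over the step; tipped less than about 27 degrees they fall back onto their base by themselves, and a push towards the rack low on the front also rights them.
- left_gap (a point): Middle of the left gap in the row (between round_amber and square_mid), at bench level: where the origin of bottle_left comes when it stands with its back against the step, 29 mm in front of the rack's face, 90 mm left of its middle. A few mm to either side is as good. Axes as the rack.
- right_gap (a point): The same for bottle_right: middle of the gap between square_mid and alu_flask, 90 mm right of the rack's middle.
- square_mid: Bystander: the same kind of square bottle standing upright in the row at the rack's middle. Origin: centre of its underside.
- round_amber: Bystander: round amber bottle, 60 mm across, 136 mm tall, upright at the left end of the row. Origin: centre of its underside.
- alu_flask: Bystander: round aluminium flask, 58 mm across, 158 mm tall, upright at the right end of the row. Origin: centre of its underside.
- dropper_left: Bystander: dropper bottle, 29 mm across, 84 mm tall, standing on the first step behind the left leaning bottle. Origin: centre of its underside.
- dropper_right: Bystander: the same kind of dropper bottle on the first step behind the right leaning bottle.
- beaker: Bystander: glass beaker on the bench, 70 mm across, 90 mm tall. Origin: centre of its underside.
- paper_cup: Bystander: paper cup on the bench, 74 mm across the rim, 88 mm tall. Origin: centre of its underside.
- tape_roll: Bystander: roll of clear tape lying flat on the bench, 76 mm across, 19 mm high. Origin: centre of its underside.

How it is judged:
At the end, for the whole second after the job is handed in: Both leaning bottles stand upright on the bench (axis within 0.06 rad of vertical), each in its own gap (origin within 40 mm of the gap's middle along the rack), square to the rack within 0.15 rad and with the flat back within 8 mm of the step's front face, at rest; the other bottles still stand (angle between each of bottle_left, bottle_right's own z axis and vertical below 0.06 rad and x of bottle_left in the frame of rack between -0.037 and -0.02 m and y of bottle_left in the frame of rack between 0.05 and 0.13 m and height (world z) of each of bottle_left, bottle_right below 0.006 m and angle between the x axis of each of bottle_left, bottle_right and the x axis of rack, either way round below 0.15 rad and linear speed of each of bottle_left, bottle_right below 0.02 m/s and x of bottle_right in the frame of rack between -0.037 and -0.02 m and y of bottle_right in the frame of rack between -0.13 and -0.05 m and angle between each of square_mid, round_amber, alu_flask, dropper_left, dropper_right's own z axis and vertical below 0.1 rad); the robot touches nothing.
It fails at once if a leaning bottle is lifted or carried: the centre of its underside rises more than 30 mm above the bench (height (world z) of any of bottle_left, bottle_right above 0.03 m).
It fails at once if a leaning bottle is knocked flat (axis more than 1.0 rad from vertical) (angle between any of bottle_left, bottle_right's own z axis and vertical above 1 rad).
It fails at once if another bottle of the row or a dropper bottle is shifted by more than 20 mm or tipped by more than 0.3 rad (distance of any of square_mid, round_amber, alu_flask, dropper_left, dropper_right from where it was at the start of the episode above 0.02 m or angle between any of square_mid, round_amber, alu_flask, dropper_left, dropper_right's own z axis and vertical above 0.3 rad).
It fails at once if a thing on the bench (beaker, cup, tape) is moved by more than 20 mm (distance of any of beaker, paper_cup, tape_roll from where it was at the start of the episode above 0.02 m).
It also fails if it takes over 51 s, if anything falls off the work surface, if the arm or the gripper's body presses on something with over 40 N, if the wrist force passes 120 N, or if a joint passes its speed limit or range.

## Working session

There is one attempt and no reset: what is moved stays moved. The work goes in short steps, Python scripts to look and compute and a tool call to move; the robot and the scene stay as the last step left them, time stands still between calls to the robot, and variables do not carry over. Pictures are saved under pics/ and viewed, about 8 in all and at most 12, crops included, and the job is handed in when it is done.

Besides the shell and the picture viewer there is one more tool, called after "Emit:" in YAML: its name, and indented under it one key for each argument. drive_tool: Moves the arm, as the interface text tells. Its arguments: {"type":"object","properties":{"targets":{"type":"array","items":{"type":"number","minimum":-1,"maximum":1}},"hand":{"type":"number"},"grip_force":{"type":"number"}},"required":["targets"]}

```bash
mkdir -p pics; cat > h.py <<'E'
import numpy as np, cv2
from plant import robot
from scipy.spatial.transform import Rotation as Ro
def K(p):
    f=p["color"].shape[0]/2/np.tan(np.radians(p["fovy"])/2); return f
def ray(p,u,v):
    f=K(p); d=np.array([(u-p["cx"])/f,(v-p["cy"])/f,1]); R=np.array(p["R"]);t=np.array(p["t"])
    return -R.T@t, R.T@d
def onz(p,u,v,z):
    c,d=ray(p,u,v); return c+d*(z-c[2])/d[2]
def proj(p,X):
    X=np.atleast_2d(X)@np.array(p["R"]).T+np.array(p["t"]); f=K(p)
    return np.c_[X[:,0]/X[:,2]*f+p["cx"],X[:,1]/X[:,2]*f+p["cy"]]
E
python3 - <<'E'
from h import *
s=robot.get_state(); print(s["clock"],s["tool_pos"],s["orientation"],s["width"]); print(Ro.from_quat(s["orientation"]).as_matrix().round(3))
T=robot.get_image("top"); S=robot.get_image("side")
cv2.imwrite("pics/a.png",np.vstack([T["color"],S["color"]])[:, :] if 0 else T["color"]); cv2.imwrite("pics/b.png",S["color"])
for p in (T,S):
    print("cam",-np.array(p["R"]).T@np.array(p["t"]))
    for n in ["rack","bottle_left","square_mid","round_amber","alu_flask","dropper_left","beaker","paper_cup","tape_roll"]:
        print(n,[(round(d["score"],2),[int(x) for x in d["extent"]]) for d in robot.silhouettes(n,p)][:4])
E
```

```text
0.0 [ 0.2566142  -0.5142458   0.19950972] [-0.68821727 -0.16258902  0.68830018 -0.16175494] 0.08542870597878544
[[-0.     0.446 -0.895]
 [ 0.001 -0.895 -0.446]
 [-1.    -0.001 -0.   ]]
cam [ 0.39271247 -0.00632622  1.22677948]
rack [(0.98, [131, 61, 333, 176])]
bottle_left [(0.73, [175, 141, 206, 188]), (0.16, [146, 148, 171, 170])]
square_mid [(0.85, [216, 155, 241, 185]), (0.71, [133, 59, 336, 173])]
round_amber [(0.75, [147, 148, 170, 170])]
alu_flask []
dropper_left [(0.52, [132, 60, 339, 177]), (0.48, [215, 155, 243, 181]), (0.46, [181, 101, 194, 120])]
beaker [(0.85, [366, 255, 399, 285])]
paper_cup [(0.59, [86, 236, 123, 261])]
tape_roll [(0.78, [383, 197, 412, 223])]
cam [0.74977025 0.78396366 0.65157976]
rack [(0.9, [125, 147, 241, 329])]
bottle_left [(0.64, [228, 221, 278, 270])]
square_mid [(0.9, [239, 191, 266, 230]), (0.57, [182, 227, 203, 262]), (0.34, [234, 177, 279, 224])]
round_amber [(0.65, [240, 246, 272, 310]), (0.22, [240, 193, 264, 231])]
alu_flask [(0.78, [246, 157, 264, 189]), (0.38, [127, 147, 238, 330])]
dropper_left [(0.67, [184, 227, 202, 262])]
beaker [(0.94, [294, 136, 313, 168]), (0.65, [227, 223, 279, 269])]
paper_cup [(0.7, [370, 289, 411, 344])]
tape_roll [(0.64, [246, 145, 265, 158]), (0.24, [296, 133, 315, 165])]
```

```bash
python3 - <<'E'
import cv2,numpy as np
a=cv2.imread("pics/a.png");b=cv2.imread("pics/b.png")
cv2.imwrite("pics/a2.png",cv2.resize(a[40:300,70:430],None,fx=2.2,fy=2.2,interpolation=2))
cv2.imwrite("pics/b2.png",cv2.resize(b[100:370,100:430],None,fx=2.2,fy=2.2,interpolation=2))
E
```

```text
(no output)
```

View pics/a2.png

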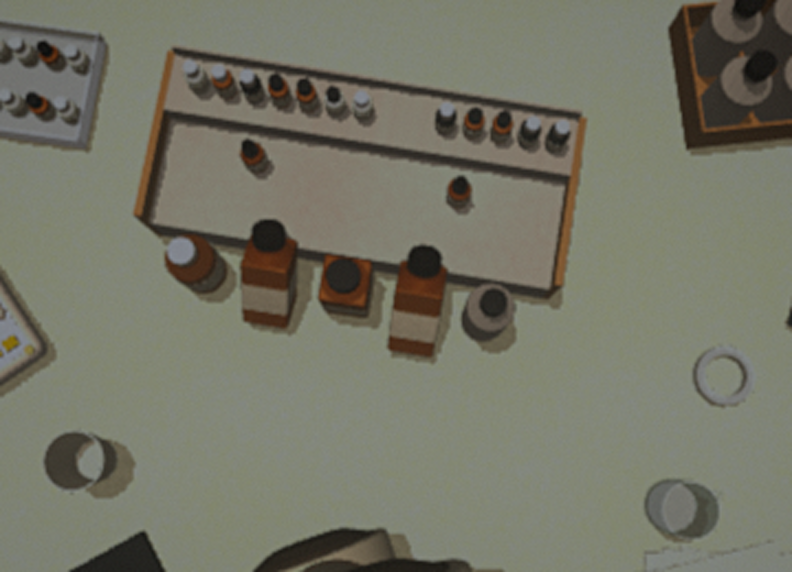

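View pics/b2.png

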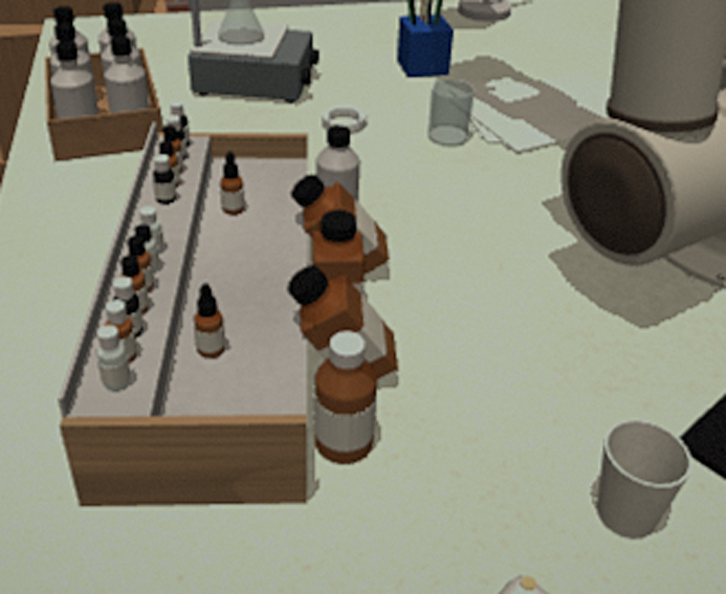

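The top view shows the rack with the left leaner at px ≈(190,165) and the right leaner at ≈(261,177). The square bottle between them, the round bottle and the flask are upright. The beaker, cup and tape are well away from the row. Next I fit the rack pose and measure the bottles.

```bash
python3 - <<'E'
from h import *
from scipy.optimize import least_squares
T=robot.get_image("top"); S=robot.get_image("side")
ct=lambda u,v:(70+u/2.2,40+v/2.2)
cs=lambda u,v:(100+u/2.2,100+v/2.2)
obs=[(T,ct(137,215),(0,.26,.11)),(T,ct(560,290),(0,-.26,.11)),(S,cs(306,420),(0,.26,.11)),(S,cs(308,502),(0,.26,0)),(S,cs(307,135),(0,-.25,.11))]
def W(q,X): c,s=np.cos(q[2]),np.sin(q[2]); return np.array([q[0]+c*X[0]-s*X[1],q[1]+s*X[0]+c*X[1],X[2]])
f=lambda q:np.concatenate([proj(p,W(q,X))[0]-uv for p,uv,X in obs])
r=least_squares(f,[.5,0,-.17]); q=r.x; print("rack",q.round(4),r.fun.round(1))
def inR(P): c,s=np.cos(q[2]),np.sin(q[2]); d=P[:2]-q[:2]; return np.array([c*d[0]+s*d[1],-s*d[0]+c*d[1]])
for n,uv,z in [("L front edge",ct(242,320),.032),("L fe r",ct(293,328),.032),("R fe l",ct(389,349),.035),("R fe r",ct(437,357),.035),
  ("L cap",ct(269,233),0.0),("mid cap",ct(344,275),.141),("round cap",ct(182,250),.136),("alu cap",ct(494,300),.158),("cup rim",ct(80,460),.088)]:
    P=onz(T,*uv,z); print(n,P.round(4),"rack",inR(P).round(4))
for n,X in [("left_gap",(-.029,.09,0)),("right_gap",(-.029,-.09,0))]: print(n,W(q,X).round(4))
im=T["color"].copy()
def dr(X,col):
    u=proj(T,W(q,X))[0]; return (int(round((u[0]-120)*3.5)),int(round((u[1]-50)*3.5)))
im=cv2.resize(im[50:210,120:345],None,fx=3.5,fy=3.5,interpolation=2)
def ln(A,B,c): cv2.line(im,dr(A,c),dr(B,c),c,1)
ln((0,.25,.075),(0,-.25,.075),(0,255,0)); ln((0,.25,0),(0,-.25,0),(255,0,0)); ln((0,.26,.11),(0,-.26,.11),(0,0,255))
for y,t,d in ((.09,34,.05),(-.09,38,.06)):
    t=np.radians(t); b=lambda a,h,yy:(-d-a*np.cos(t)+h*np.sin(t),yy,a*np.sin(t)+h*np.cos(t))
    for a in (0,.058):
        pts=[b(a,0,y-.029),b(a,0,y+.029),b(a,.106,y+.029),b(a,.106,y-.029)]
        for i in range(4): ln(pts[i],pts[(i+1)%4],(255,255,0))
cv2.imwrite("pics/c.png",im)
E
```

```text
rack [ 0.6229  0.0581 -0.179 ] [-1.3 -0.7  1.5 -1.   0.6  0.4 -0.3 -0.5  1.5  0.4]
L front edge [0.5501 0.1957 0.032 ] rack [-0.0962  0.1224]
L fe r [0.5396 0.1312 0.032 ] rack [-0.095   0.0571]
R fe l [0.5122 0.0102 0.035 ] rack [-0.1005 -0.0669]
R fe r [ 0.5018 -0.0499  0.035 ] rack [-0.1    -0.1278]
L cap [0.6693 0.1677 0.    ] rack [0.0261 0.1161]
mid cap [0.5876 0.0605 0.141 ] rack [-0.0352 -0.004 ]
round cap [0.6189 0.2494 0.136 ] rack [-0.0381  0.1875]
alu cap [ 0.555  -0.1105  0.158 ] rack [-0.0368 -0.1781]
cup rim [0.3771 0.3742 0.088 ] rack [-0.2982  0.2673]
left_gap [0.6104 0.1518 0.    ]
right_gap [ 0.5784 -0.0253  0.    ]
```

View pics/c.png

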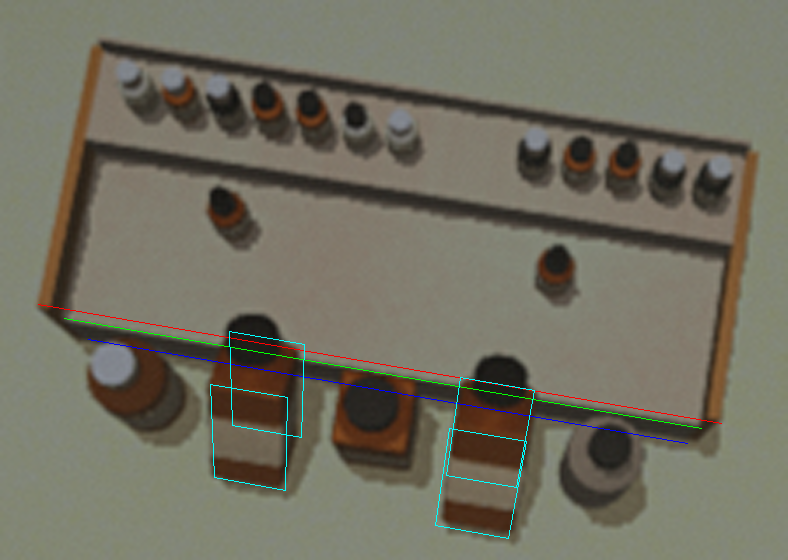

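Emit:
drive_tool:
  targets: [0,-0.87,-0.81,-0.467,0,-0.87,-0.81,-0.467,0,-0.87,-0.81,-0.467,0,-0.87,-0.81,-0.467,0,-0.87,-0.81,-0.467,0,-0.87,-0.81,-0.467,0,-0.87,-0.81,-0.467,0,-0.87,-0.81,-0.467]
  hand: 85

```text
clock: 1.9
tool_pos: [0.3072, -0.3434, 0.2002]
orientation: [0.541, 0.455, -0.541, 0.455]
contact_force: [0.9, -0.2, -0.1]
width: 0.085
```

Emit:
drive_tool:
  targets: [0,0.14,-0.98,0,0,0.14,-0.98,0,0,0.14,-0.98,0,0,0.14,-0.98,0]

```text
clock: 2.3
tool_pos: [0.3545, -0.1981, 0.2005]
orientation: [0.541, 0.455, -0.54, 0.456]
contact_force: [-0.2, -0.6, -0.5]
width: 0.085
```

Emit:
drive_tool:
  targets: [0,0.14,-0.98,0,0,0.14,-0.98,0,0,0.14,-0.98,0,0,0.14,-0.98,0,0,0.14,-0.98,0]

```text
clock: 2.8
tool_pos: [0.3996, -0.0606, 0.2001]
orientation: [-0.541, -0.455, 0.541, -0.455]
contact_force: [-0.0, -0.7, 0.6]
width: 0.0848
```

```bash
cat >> h.py <<'E'
q=np.array([.6229,.0581,-.174])
def inR(P): c,s=np.cos(q[2]),np.sin(q[2]); d=np.array(P[:2])-q[:2]; return np.array([c*d[0]+s*d[1],-s*d[0]+c*d[1]])
def W(X): c,s=np.cos(q[2]),np.sin(q[2]); return np.array([q[0]+c*X[0]-s*X[1],q[1]+s*X[0]+c*X[1],X[2]])
def need(X):
    s=robot.get_state(); M=Ro.from_quat(s["orientation"]).as_matrix(); p=np.array(s["tool_pos"])
    print("clock",s["clock"],"tcp",p.round(4),"rack",inR(p).round(4),"yaw",np.arctan2(M[1,1],M[0,1]).round(4),"scaled",(M.T@(W(X)-p)/.15).round(3))
E
python3 - <<'E'
from h import *
need((-.20,-.096,.012)); I=robot.get_image("wrist"); print(np.array(I["mount"]).round(3)); cv2.imwrite("pics/w.png",I["color"])
E
```

```text
clock 2.8 tcp [ 0.3996 -0.0606  0.2001] rack [-0.1994 -0.1556] yaw -0.1724 scaled [ 1.254 -0.003 -0.397]
[[-0.001 -0.299  0.954 -0.174]
 [ 1.     0.     0.001 -0.   ]
 [-0.     0.954  0.299 -0.077]
 [ 0.     0.     0.     1.   ]]
```

Emit:
drive_tool:
  targets: [0.3,0,-0.4,0,0.6,0,-0.4,0,0.9,0,-0.4,0,0.9,0,-0.4,0]

```text
clock: 3.25
tool_pos: [0.4069, -0.0026, 0.0608]
orientation: [-0.54, -0.456, 0.544, -0.452]
contact_force: [-0.3, 0.4, 0.6]
width: 0.0851
```

Emit:
drive_tool:
  targets: [0.2,0,0,0,0.34,0,0,0,0.34,0,0,0,0.34,0,0,0]

```text
clock: 3.65
tool_pos: [0.4107, -0.0032, 0.0158]
orientation: [0.542, 0.454, -0.542, 0.454]
contact_force: [-0.1, 1.0, -0.1]
width: 0.0851
```

```bash
python3 - <<'E'
from h import *
need((-.19,-.096,.012)); S=robot.get_image("side"); W_=robot.get_image("wrist")
cv2.imwrite("pics/d.png",np.hstack([cv2.resize(S["color"][130:320,180:340],(480,570),interpolation=2)]+[cv2.resize(W_["color"],None,fx=.6,fy=.6).copy() if 0 else cv2.copyMakeBorder(cv2.resize(W_["color"],(300,225)),0,345,0,0,0)]))
E
```

```text
clock 3.65 tcp [ 0.4107 -0.0032  0.0158] rack [-0.1984 -0.0972] yaw -0.1759 scaled [ 0.026  0.056 -0.008]
```

View pics/d.png

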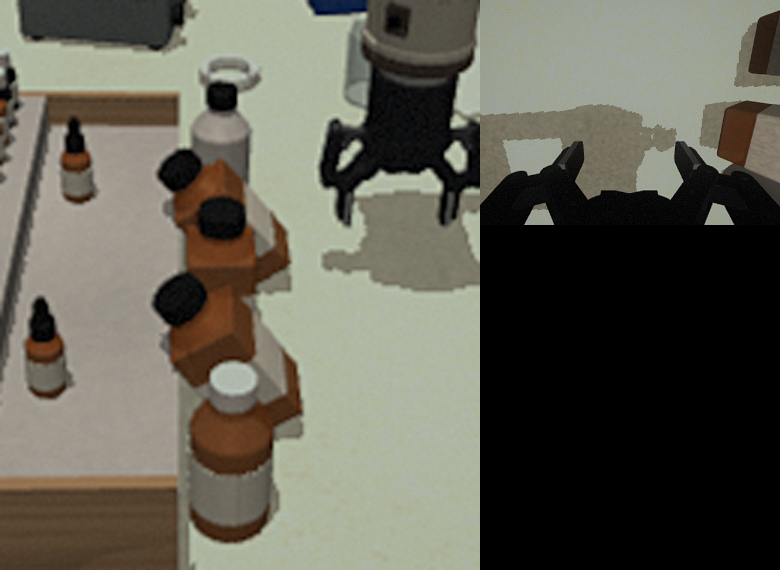

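Emit:
drive_tool:
  targets: [0.05,0.03,0,0,0.05,0.06,0,0,0.05,0.09,0,0,0.05,0.12,0,0,0.05,0.15,0,0,0.05,0.18,0,0,0.05,0.2,0,0,0.05,0.22,0,0,0.05,0.24,0,0,0.05,0.26,0,0,0.05,0.28,0,0,0.05,0.3,0,0,0.05,0.32,0,0,0.05,0.34,0,0,0.05,0.36,0,0,0.05,0.36,0,0]

```text
clock: 5.35
tool_pos: [0.4633, -0.0115, 0.0066]
orientation: [0.542, 0.455, -0.542, 0.455]
contact_force: [-0.4, 1.1, -0.4]
width: 0.0846
```

```bash
python3 - <<'E'
from h import *
need((-.12,-.096,.008)); S=robot.get_image("side"); T=robot.get_image("top")
cv2.imwrite("pics/e.png",np.hstack([cv2.resize(S["color"][130:290,200:310],(396,576),interpolation=2),cv2.resize(T["color"][130:230,180:250+50],None,fx=3.3,fy=3.3,interpolation=2) if 0 else cv2.resize(T["color"][120:280,190:300],(396,576),interpolation=2)]))
E
```

```text
clock 5.35 tcp [ 0.4633 -0.0115  0.0066] rack [-0.1451 -0.0962] yaw -0.174 scaled [-0.009  0.167 -0.001]
```

View pics/e.png

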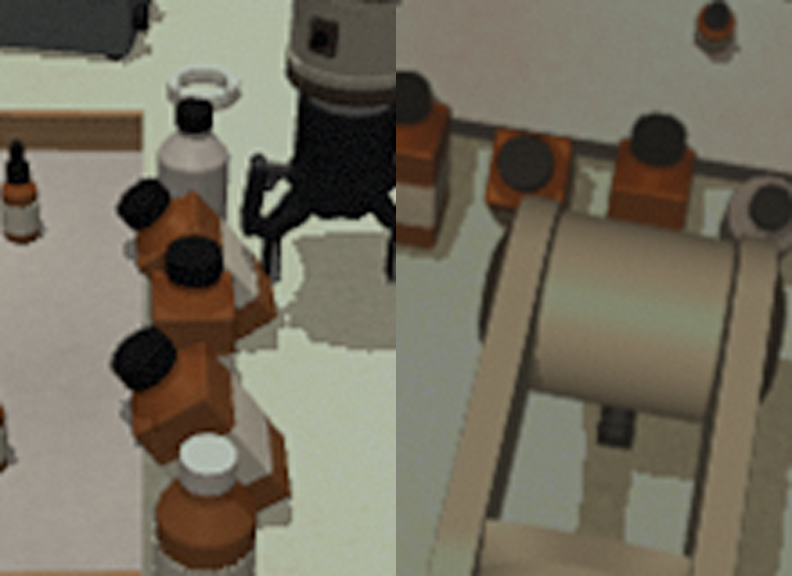

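The side crop shows the forward finger at the lower front edge of the right bottle, px ≈(270,275) in the crop, just before contact. I carry on slowly.

Emit:
drive_tool:
  targets: [0,0.02,0,0,0,0.04,0,0,0,0.055,0,0,0,0.07,0,0,0,0.085,0,0,0,0.1,0,0,0,0.115,0,0,0,0.13,0,0,0,0.145,0,0,0,0.16,0,0,0,0.16,0,0]

```text
clock: 6.55
tool_pos: [0.4838, -0.015, 0.0058]
orientation: [-0.54, -0.457, 0.543, -0.453]
contact_force: [-25.7, 3.9, 10.6]
width: 0.0851
```

```bash
python3 - <<'E'
from h import *
need((-.115,-.096,.008)); S=robot.get_image("side"); T=robot.get_image("top")
cv2.imwrite("pics/f.png",np.hstack([cv2.resize(S["color"][130:290,200:310],(396,576),interpolation=2),cv2.resize(T["color"][120:280,190:300],(396,576),interpolation=2)]))
E
```

```text
clock 6.55 tcp [ 0.4838 -0.015   0.0058] rack [-0.1243 -0.096 ] yaw -0.1737 scaled [-0.015  0.062 -0.   ]
```

View pics/f.png

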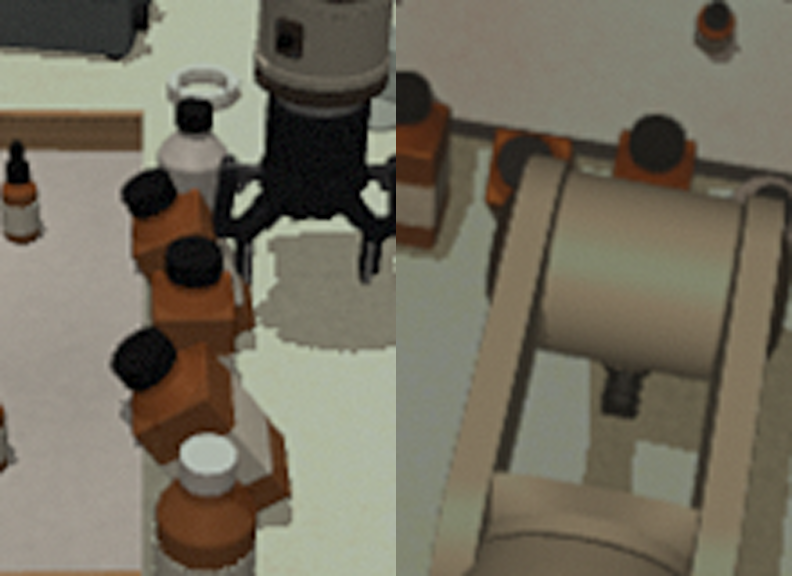

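The right bottle has come up to roughly 25°, but the knuckle now squeezes it high on the face (26 N). I back off so that it can drop onto its base.

Emit:
drive_tool:
  targets: [0,-0.02,0,0,0,-0.04,0,0,0,-0.06,0,0,0,-0.08,0,0,0,-0.1,0,0,0,-0.12,0,0,0,-0.14,0,0,0,-0.17,0,0,0,-0.22,0,0,0,-0.32,0,0,0,-0.42,0,0,0,-0.55,0,0,0,-0.55,0,0]

```text
clock: 7.95
tool_pos: [0.4034, -0.0008, 0.0064]
orientation: [-0.541, -0.455, 0.542, -0.455]
contact_force: [0.1, -0.7, -0.2]
width: 0.0849
```

```bash
python3 - <<'E'
from h import *
need((-.115,-.096,.008)); S=robot.get_image("side"); T=robot.get_image("top")
cv2.imwrite("pics/g.png",np.hstack([cv2.resize(S["color"][130:290,200:310],(396,576),interpolation=2),cv2.resize(T["color"][120:280,190:300],(396,576),interpolation=2)]))
E
```

```text
clock 7.95 tcp [ 0.4034 -0.0008  0.0064] rack [-0.206 -0.096] yaw -0.1738 scaled [-0.011  0.607 -0.   ]
```

View pics/g.png

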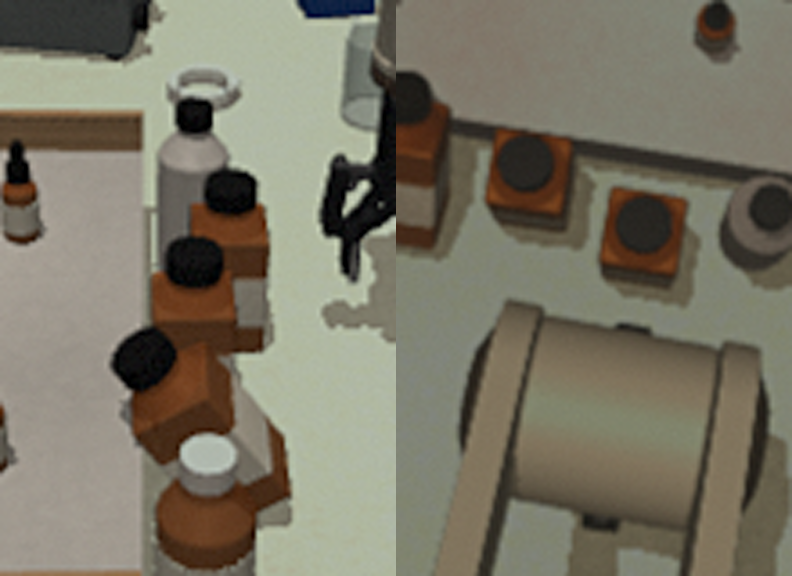

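The right bottle now stands upright about 40 mm in front of the step. I'll measure the knuckle height before the final slide.

```bash
python3 - <<'E'
from h import *
S=robot.get_image("side"); s=robot.get_state(); p=np.array(s["tool_pos"]); c,si=np.cos(-.174),np.sin(-.174); n=np.array([-si,c,0])
for nm,u,v in [("knuckle",324,205),("knuckle low",324,235),("tip",348,280),("knuckle top",330,160)]:
    C,d=ray(S,200+u/3.6,130+v/3.6); X=C+d*(n@(p-C))/(n@d); print(nm,X.round(3),"fwd",((X-p)@[c,si,0]).round(3))
T=robot.get_image("top")
for n_ in ("square_mid","bottle_right"):
    for d in robot.silhouettes(n_,T)[:3]:
        m=d["mask"]; ys,xs=np.where(m); r=cv2.minAreaRect(np.c_[xs,ys].astype(np.float32)); print(n_,round(d["score"],2),d["extent"],np.round(r[0],1),np.round(r[1],1),round(r[2],1))
# caps: dark blobs -> position at z=.141
g=cv2.cvtColor(T["color"],cv2.COLOR_BGR2GRAY); print([inR(onz(T,190+u/3.6,120+v/3.6,.141)).round(4) for u,v in ((128,163),(247,223))])
E
```

```text
knuckle [ 0.474 -0.013  0.117] fwd 0.07
knuckle low [ 0.472 -0.013  0.09 ] fwd 0.068
tip [ 0.451 -0.009  0.048] fwd 0.045
knuckle top [ 0.473 -0.013  0.157] fwd 0.068
square_mid 0.8 [214.3, 155.7, 240.4, 183.1] [227.4 169.9] [24.1 26.5] 8.7
bottle_right 0.58 [244.6, 172.7, 269.4, 200.9] [258.2 185.9] [23.3 26. ] 9.5
[array([-0.0362, -0.0019]), array([-0.0642, -0.0918])]
```

```bash
python3 - <<'E'
from h import *
S=robot.get_image("side"); s=robot.get_state(); p=np.array(s["tool_pos"]); M=Ro.from_quat(s["orientation"]).as_matrix()
im=cv2.resize(S["color"][120:280,240:400],None,fx=3.7,fy=3.7,interpolation=2)
def pt(X,c):
    u=proj(S,X)[0]; cv2.circle(im,(int((u[0]-240)*3.7),int((u[1]-120)*3.7)),3,c,-1)
pt(p,(0,0,255))
for k in range(0,8): 
    for y in (-.05,.05): pt(p+M@[-.02*k,y,0],(0,255,0))
pt(p+M@[-.073,.0425,.038],(255,0,0));pt(p+M@[-.073,.0425,-.038],(255,0,0));pt(p+M@[-.073,-.0425,-.038],(255,0,0))
# dark pixels of gripper silhouettes: standing bottle check
for z in (0,.106,.141): pt(np.r_[W((-.067,-.092,0))[:2],z],(255,255,0))
cv2.imwrite("pics/i.png",im)
E
```

```text
(no output)
```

View pics/i.png

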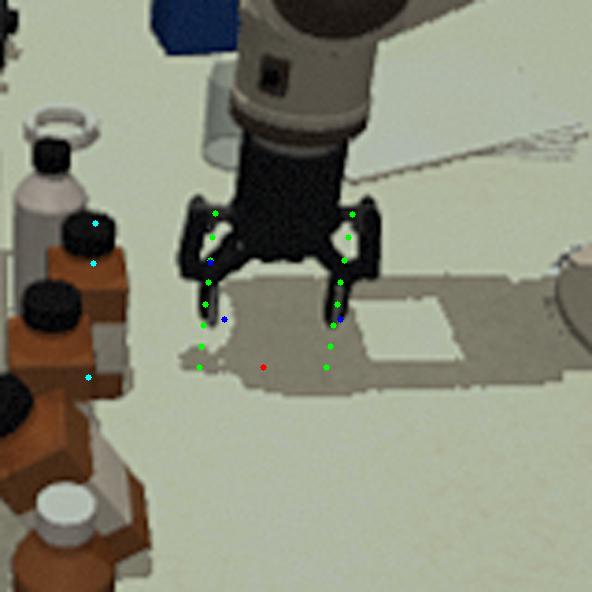

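The overlay shows the real fingertips about 40 mm above the reported TCP (the standing bottle's points fit), so the hand can go lower. I lower it in steps and watch the force.

Emit:
drive_tool:
  targets: [0.05,0,0,0,0.1,0,0,0,0.13,0,0,0,0.13,0,0,0]

```text
clock: 8.7
tool_pos: [0.4048, -0.0012, -0.0138]
orientation: [-0.541, -0.455, 0.542, -0.454]
contact_force: [0.4, -0.3, 0.3]
width: 0.0851
```

Emit:
drive_tool:
  targets: [0.03,0,0,0,0.06,0,0,0,0.06,0,0,0]

```text
clock: 9.0
tool_pos: [0.405, -0.0012, -0.0224]
orientation: [-0.541, -0.455, 0.542, -0.454]
contact_force: [-0.8, -0.3, 0.8]
width: 0.0849
```

```bash
python3 - <<'E'
from h import *
need((-.135,-.092,-.022)); S=robot.get_image("side"); s=robot.get_state(); p=np.array(s["tool_pos"])
cv2.imwrite("pics/j.png",cv2.resize(S["color"][120:280,240:400],None,fx=3.7,fy=3.7,interpolation=2))
E
```

```text
clock 9.0 tcp [ 0.405  -0.0012 -0.0224] rack [-0.2043 -0.0962] yaw -0.174 scaled [-0.003  0.462 -0.028]
```

View pics/j.png

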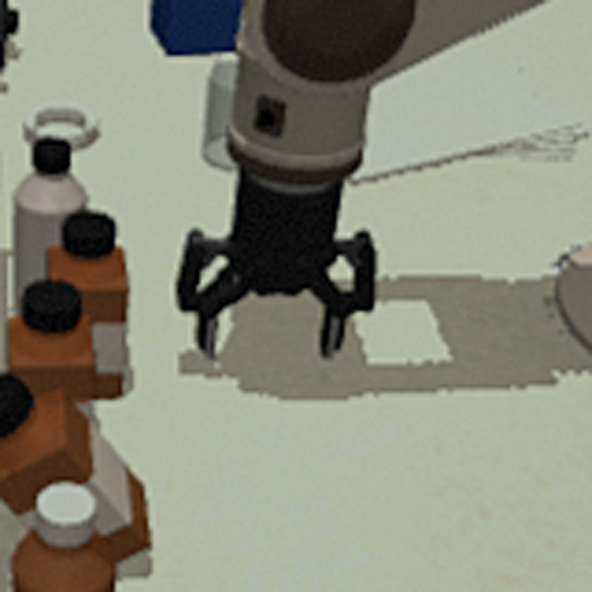

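Emit:
drive_tool:
  targets: [0.03,0.06,-0.03,0,0.03,0.12,-0.03,0,0.03,0.18,-0.03,0,0.03,0.22,-0.03,0,0.03,0.24,-0.03,0,0.03,0.26,-0.03,0,0.03,0.28,-0.03,0,0.03,0.3,-0.03,0,0.03,0.315,-0.03,0,0.03,0.33,-0.03,0,0.03,0.345,-0.03,0,0.03,0.36,-0.03,0,0.03,0.375,-0.03,0,0.03,0.39,-0.03,0,0.03,0.405,-0.03,0,0.03,0.42,-0.03,0,0.03,0.435,-0.03,0,0.03,0.45,-0.03,0,0.03,0.45,-0.03,0]

```text
clock: 10.95
tool_pos: [0.4704, -0.008, -0.0272]
orientation: [-0.54, -0.456, 0.543, -0.453]
contact_force: [-17.9, 2.8, 4.7]
width: 0.0848
```

Emit:
drive_tool:
  targets: [0,0.013,0,0,0,0.026,0,0,0,0.026,0,0]

```text
clock: 11.25
tool_pos: [0.4723, -0.0083, -0.0281]
orientation: [-0.539, -0.457, 0.543, -0.452]
contact_force: [-29.4, 5.0, 3.9]
width: 0.085
```

Emit:
drive_tool:
  targets: [0,-0.02,0,0,0,-0.04,0,0,0,-0.07,0,0,0,-0.12,0,0,0,-0.2,0,0,0,-0.35,0,0,0,-0.5,0,0,0,-0.5,0,0]

```text
clock: 12.05
tool_pos: [0.3998, 0.0044, -0.0266]
orientation: [-0.541, -0.455, 0.542, -0.454]
contact_force: [1.0, 0.8, -1.0]
width: 0.0851
```

```bash
python3 - <<'E'
from h import *
need((-.2,.090,-.026)); S=robot.get_image("side"); T=robot.get_image("top")
cv2.imwrite("pics/k.png",np.hstack([cv2.resize(S["color"][130:290,200:310],(396,576),interpolation=2),cv2.resize(T["color"][120:280,190:300],(396,576),interpolation=2)]))
for n_ in ("square_mid","bottle_right"):
    for d in robot.silhouettes(n_,T)[:3]:
        m=d["mask"]; ys,xs=np.where(m); r=cv2.minAreaRect(np.c_[xs,ys].astype(np.float32)); print(n_,round(d["score"],2),d["extent"],np.round(r[0],1),np.round(r[1],1),round(r[2],1))
E
```

```text
clock 12.05 tcp [ 0.3998  0.0044 -0.0266] rack [-0.2105 -0.0915] yaw -0.1738 scaled [-0.004  0.07  -1.21 ]
square_mid 0.63 [216.7, 155.9, 239.2, 180.9] [227.1 169.7] [25.8 27.1] 6.3
bottle_right 0.81 [242.9, 171.4, 269.8, 196.6] [258.8 182.6] [22.5 26.6] 8.1
```

View pics/k.png

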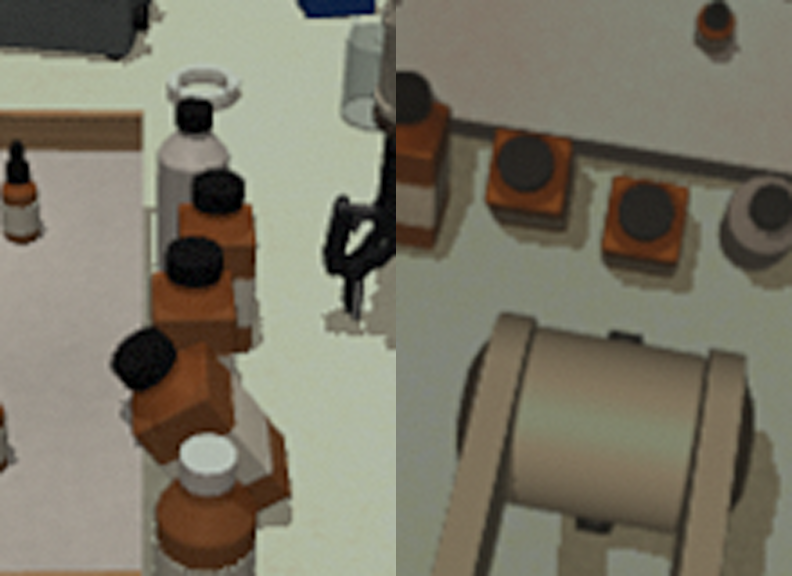

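The right bottle slid only about 10 mm; it tipped against the step and dropped back. I lower the hand a little more, push again and look while it's in contact.

Emit:
drive_tool:
  targets: [0.02,0.08,0,0,0.04,0.16,0,0,0.05,0.24,0,0,0.05,0.3,0,0,0.05,0.32,0,0,0.05,0.335,0,0,0.05,0.35,0,0,0.05,0.365,0,0,0.05,0.38,0,0,0.05,0.395,0,0,0.05,0.41,0,0,0.05,0.425,0,0,0.05,0.44,0,0,0.05,0.44,0,0]

```text
clock: 13.65
tool_pos: [0.4679, -0.0077, -0.0339]
orientation: [0.542, 0.455, -0.542, 0.455]
contact_force: [-1.7, -0.1, -0.7]
width: 0.0852
```

```bash
python3 - <<'E'
from h import *
need((-.135,-.092,-.022)); S=robot.get_image("side"); T=robot.get_image("top"); print(robot.get_state()["contact_force"])
cv2.imwrite("pics/l.png",np.hstack([cv2.resize(S["color"][140:240,220:330],None,fx=5,fy=5,interpolation=2),cv2.copyMakeBorder(cv2.resize(T["color"][150:250,230:280],None,fx=4.5,fy=4.5,interpolation=2),0,50,0,0,0)]))
E
```

```text
clock 13.65 tcp [ 0.4679 -0.0077 -0.0339] rack [-0.1413 -0.0917] yaw -0.174 scaled [-0.079  0.042  0.002]
[-1.43812814 -0.25344351 -0.96861152]
```

View pics/l.png

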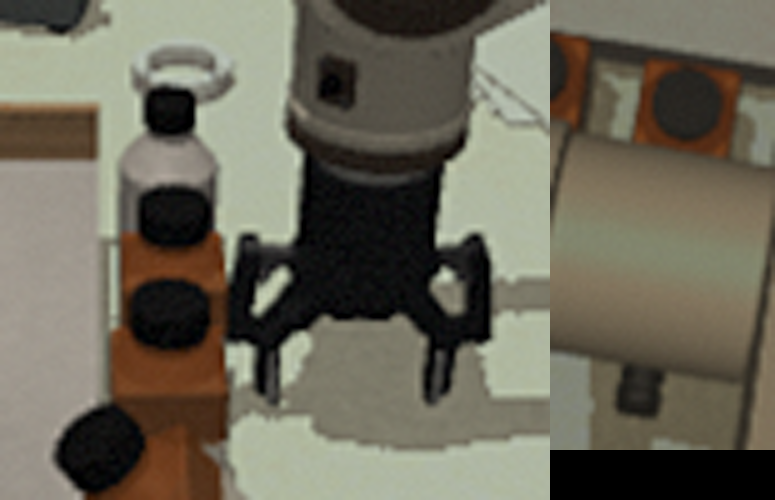

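Now the right bottle stands upright in contact at only about 1.5 N, so it is sliding properly. I carry on until it stops on the step.

Emit:
drive_tool:
  targets: [0,0.013,0,0,0,0.026,0,0,0,0.039,0,0,0,0.05,0,0,0,0.05,0,0]

```text
clock: 14.25
tool_pos: [0.4752, -0.009, -0.0339]
orientation: [0.542, 0.455, -0.542, 0.455]
contact_force: [-0.8, 1.6, -0.5]
width: 0.0852
```

```bash
cat >> h.py <<'E'
def cap(T,X,z=.141):
    # dark-blob centre near the expected cap position, in the rack frame
    u=proj(T,np.r_[W((X[0],X[1],0))[:2],z])[0].round().astype(int); w=13
    g=cv2.cvtColor(T["color"],cv2.COLOR_BGR2GRAY)[u[1]-w:u[1]+w,u[0]-w:u[0]+w]
    n,l,st,c=cv2.connectedComponentsWithStats((g<58).astype(np.uint8))
    k=[(np.hypot(*(c[i]-w)),i) for i in range(1,n) if st[i,4]>40]; i=min(k)[1]
    return inR(onz(T,u[0]-w+c[i][0],u[1]-w+c[i][1],z)).round(4),st[i].tolist()
E
python3 - <<'E'
from h import *
need((-.13,-.092,-.03)); T=robot.get_image("top"); print(cap(T,(-.033,-.002)),cap(T,(-.036,-.092)))
E
```

```text
clock 14.25 tcp [ 0.4752 -0.009  -0.0339] rack [-0.1339 -0.0917] yaw -0.1741 scaled [-0.026  0.026  0.002]
(array([-0.0354, -0.0045]), [0, 4, 26, 22, 358]) (array([-0.0346, -0.0928]), [2, 4, 24, 19, 320])
```

Emit:
drive_tool:
  targets: [0,0.013,0,0,0,0.026,0,0,0,0.026,0,0]

```text
clock: 14.6
tool_pos: [0.4789, -0.0096, -0.0339]
orientation: [-0.542, -0.455, 0.542, -0.455]
contact_force: [-2.0, 0.7, -0.4]
width: 0.0849
```

Emit:
drive_tool:
  targets: [0,0.013,0,0,0,0.026,0,0,0,0.026,0,0]

```text
clock: 14.9
tool_pos: [0.4786, -0.0096, -0.0357]
orientation: [-0.539, -0.457, 0.544, -0.452]
contact_force: [-25.2, 3.2, -3.3]
width: 0.0851
```

Force has risen to 25 N with TCP at x_rack = −0.130, so the right bottle is firmly on the step. I retreat and go to the left bottle.

Emit:
drive_tool:
  targets: [0,-0.02,0,0,0,-0.05,0,0,0,-0.1,0,0,0,-0.25,0,0,0,-0.4,0,0,0,-0.56,0,0,0,-0.56,-0.25,0,0,-0.56,-0.5,0,0,-0.56,-0.75,0,0,-0.56,-0.75,0]

```text
clock: 15.9
tool_pos: [0.4198, 0.1182, -0.0334]
orientation: [0.542, 0.455, -0.54, 0.456]
contact_force: [-0.2, -0.5, -0.2]
width: 0.0852
```

```bash
python3 - <<'E'
from h import *
need((-.20,.090,-.034)); T=robot.get_image("top"); print(cap(T,(-.033,-.002)),cap(T,(-.036,-.092)))
for n_ in ("square_mid","bottle_right"):
    for d in robot.silhouettes(n_,T)[:2]:
        m=d["mask"]; ys,xs=np.where(m); r=cv2.minAreaRect(np.c_[xs,ys].astype(np.float32)); print(n_,round(d["score"],2),np.round(d["extent"],1),np.round(r[0],1),np.round(r[1],1),round(r[2],1))
E
```

```text
clock 15.9 tcp [ 0.4198  0.1182 -0.0334] rack [-0.2104  0.024 ] yaw -0.171 scaled [ 0.004  0.071 -0.44 ]
(array([-0.0375, -0.0047]), [0, 4, 26, 22, 394]) (array([-0.0373, -0.091 ]), [0, 2, 26, 24, 420])
square_mid 0.81 [215.2 157.8 243.1 182.7] [227.1 170. ] [24.3 26.3] 8.1
bottle_right 0.84 [248.2 160.1 271.  187.2] [260.5 172.8] [23.3 27.5] 9.5
bottle_right 0.22 [177.9 141.6 205.8 188.4] [192.  164.5] [47. 24.] 90.0
```

Emit:
drive_tool:
  targets: [0,0,-0.22,0,0,0,-0.44,0,0,0.1,-0.44,0,0,0.2,-0.44,0,0,0.28,-0.44,0,0,0.32,-0.44,0,0,0.34,-0.44,0,0,0.355,-0.44,0,0,0.37,-0.44,0,0,0.385,-0.44,0,0,0.4,-0.44,0,0,0.415,-0.44,0,0,0.43,-0.44,0,0,0.43,-0.44,0]

```text
clock: 17.45
tool_pos: [0.4935, 0.169, -0.0342]
orientation: [-0.541, -0.455, 0.542, -0.454]
contact_force: [-6.6, 0.4, 1.2]
width: 0.085
```

```bash
python3 - <<'E'
from h import *
need((-.13,.090,-.034)); T=robot.get_image("top"); S=robot.get_image("side")
def blob(p,x0,y0,x1,y1,t=45):
    g=cv2.cvtColor(p["color"],cv2.COLOR_BGR2GRAY)[y0:y1,x0:x1]; n,l,st,c=cv2.connectedComponentsWithStats((g<t).astype(np.uint8))
    return [(c[i]+[x0,y0]).round(1).tolist()+st[i].tolist() for i in range(1,n) if st[i,4]>30]
print(blob(T,172,125,212,190),blob(S,215,205,290,250))
E
```

```text
clock 17.45 tcp [ 0.4935  0.169  -0.0342] rack [-0.1466  0.0868] yaw -0.1736 scaled [-0.001  0.111 -0.021]
[[197.0, 160.4, 11, 15, 29, 50, 421]] [[253.5, 207.0, 31, 0, 16, 6, 76], [240.9, 228.2, 17, 15, 18, 18, 236], [281.1, 240.6, 56, 15, 19, 30, 264]]
```

Emit:
drive_tool:
  targets: [0,0.013,0,0,0,0.026,0,0,0,0.039,0,0,0,0.052,0,0,0,0.065,0,0,0,0.065,0,0]

```text
clock: 18.15
tool_pos: [0.5025, 0.1674, -0.0344]
orientation: [-0.541, -0.456, 0.542, -0.454]
contact_force: [-11.3, 1.7, 4.2]
width: 0.085
```

```bash
cat >> h.py <<'E'
def blob(p,x0,y0,x1,y1,t=45):
    g=cv2.cvtColor(p["color"],cv2.COLOR_BGR2GRAY)[y0:y1,x0:x1]; n,l,st,c=cv2.connectedComponentsWithStats((g<t).astype(np.uint8))
    return [(c[i]+[x0,y0]).round(1).tolist()+st[i].tolist() for i in range(1,n) if st[i,4]>30]
E
python3 - <<'E'
from h import *
need((-.13,.090,-.034)); S=robot.get_image("side")
print(blob(S,215,200,290,250))
for z in (.1,.12,.141): print(proj(S,np.r_[W((-.04,.09,0))[:2],z]).round(1))
E
```

```text
clock 18.15 tcp [ 0.5025  0.1674 -0.0344] rack [-0.1376  0.0868] yaw -0.1734 scaled [-0.003  0.05  -0.021]
[[253.4, 204.3, 30, 0, 17, 11, 157], [281.1, 235.2, 52, 4, 23, 46, 424], [244.7, 226.3, 21, 18, 18, 18, 246]]
[[257.8 236.8]]
[[258.1 230.1]]
[[258.3 222.8]]
```

Emit:
drive_tool:
  targets: [0,0.013,0,0,0,0.026,0,0,0,0.039,0,0,0,0.052,0,0,0,0.052,0,0]

```text
clock: 18.7
tool_pos: [0.5064, 0.1662, -0.0362]
orientation: [-0.538, -0.457, 0.544, -0.453]
contact_force: [-26.0, 4.9, -1.5]
width: 0.0847
```

```bash
python3 - <<'E'
from h import *
need((-.13,.090,-.034)); S=robot.get_image("side")
print(blob(S,215,200,290,250))
E
```

```text
clock 18.7 tcp [ 0.5064  0.1662 -0.0362] rack [-0.1335  0.0863] yaw -0.1732 scaled [-0.015  0.023 -0.025]
[[253.3, 204.3, 30, 0, 17, 11, 158], [280.4, 234.7, 50, 6, 25, 44, 499], [248.6, 226.1, 25, 18, 18, 18, 256]]
```

Emit:
drive_tool:
  targets: [0,-0.02,0,0,0,-0.04,0,0,0,-0.06,0,0,0,-0.08,0,0,0,-0.1,0,0,0,-0.12,0,0,0,-0.15,0,0,0,-0.18,0,0,0,-0.25,0,0,0,-0.35,0,0,0,-0.45,0,0,0,-0.45,0,0]

```text
clock: 19.95
tool_pos: [0.4429, 0.1779, -0.0339]
orientation: [-0.541, -0.455, 0.542, -0.455]
contact_force: [0.1, 0.6, 0.0]
width: 0.0847
```

```bash
python3 - <<'E'
from h import *
need((-.16,.090,-.034)); S=robot.get_image("side"); T=robot.get_image("top")
print(blob(S,215,200,290,250)); print(cap(T,(-.05,.09)))
E
```

```text
clock 19.95 tcp [ 0.4429  0.1779 -0.0339] rack [-0.1981  0.0868] yaw -0.173 scaled [ 0.     0.254 -0.021]
[[253.3, 204.3, 30, 0, 17, 11, 158], [255.8, 226.7, 32, 19, 18, 17, 266]]
(array([-0.0487,  0.0848]), [4, 0, 22, 26, 466])
```

The left bottle has dropped upright about 15 mm from the step. Now the final slide.

Emit:
drive_tool:
  targets: [0,0.08,0,0,0,0.16,0,0,0,0.24,0,0,0,0.28,0,0,0,0.3,0,0,0,0.315,0,0,0,0.33,0,0,0,0.345,0,0,0,0.36,0,0,0,0.375,0,0,0,0.39,0,0,0,0.405,0,0,0,0.42,0,0,0,0.43,0,0,0,0.43,0,0]

```text
clock: 21.55
tool_pos: [0.5089, 0.1663, -0.0339]
orientation: [0.542, 0.455, -0.542, 0.455]
contact_force: [-1.1, 0.9, -0.2]
width: 0.0851
```

Emit:
drive_tool:
  targets: [0,0.013,0,0,0,0.026,0,0,0,0.026,0,0]

```text
clock: 21.85
tool_pos: [0.5091, 0.1659, -0.0353]
orientation: [-0.54, -0.456, 0.543, -0.453]
contact_force: [-22.7, 3.9, -0.1]
width: 0.0848
```

Same stopping position (−0.131) as the right one. I retreat, lift clear and check.

Emit:
drive_tool:
  targets: [0,-0.02,0,0,0,-0.05,0,0,0,-0.1,0,0,0,-0.25,0,0,0,-0.45,0,0,0,-0.7,0,0,-0.3,-0.9,0,0,-0.6,-0.9,0,0,-0.9,-0.9,0,0,-0.9,-0.9,0,0]

```text
clock: 22.85
tool_pos: [0.3818, 0.1899, 0.107]
orientation: [0.545, 0.453, -0.538, 0.456]
contact_force: [-0.1, 0.3, -2.0]
width: 0.0847
```

```bash
python3 - <<'E'
from h import *
need((-.2,0,.1)); S=robot.get_image("side"); T=robot.get_image("top")
print(cap(T,(-.035,.088)),cap(T,(-.033,-.002)),cap(T,(-.036,-.092)))
cv2.imwrite("pics/m.png",np.hstack([cv2.resize(S["color"][140:300,205:305],None,fx=3.6,fy=3.6,interpolation=2),cv2.copyMakeBorder(cv2.resize(T["color"][110:230,140:290],None,fx=2.9,fy=2.9,interpolation=2),0,576-348,0,0,0)]))
for n_ in ("square_mid","bottle_left","bottle_right"):
    for d in robot.silhouettes(n_,T)[:3]:
        ys,xs=np.where(d["mask"]); r=cv2.minAreaRect(np.c_[xs,ys].astype(np.float32)); print(n_,round(d["score"],2),np.round(d["extent"],1),np.round(r[0],1),np.round(r[1],1),round(r[2],1))
E
```

```text
clock 22.85 tcp [0.3818 0.1899 0.107 ] rack [-0.2603  0.0881] yaw -0.1736 scaled [0.048 0.401 0.588]
(array([-0.0371,  0.0863]), [0, 3, 26, 23, 459]) (array([-0.0375, -0.0048]), [0, 4, 26, 22, 401]) (array([-0.0372, -0.0909]), [0, 2, 26, 24, 431])
square_mid 0.91 [215.  156.8 241.8 180.2] [227.3 169.9] [23.5 26.3] 9.5
bottle_left 0.95 [180.  147.5 210.1 173.1] [193.5 161.9] [27.  26.3] 9.5
bottle_right 0.73 [214.4 154.4 239.7 182.4] [227.4 170.1] [24.3 26.5] 8.7
bottle_right 0.67 [246.9 161.7 271.7 184.2] [260.6 172.9] [22.1 25.7] 8.1
bottle_right 0.18 [179.7 147.9 206.6 173.1] [193.2 162. ] [26.8 24.9] 13.0
```

View pics/m.png

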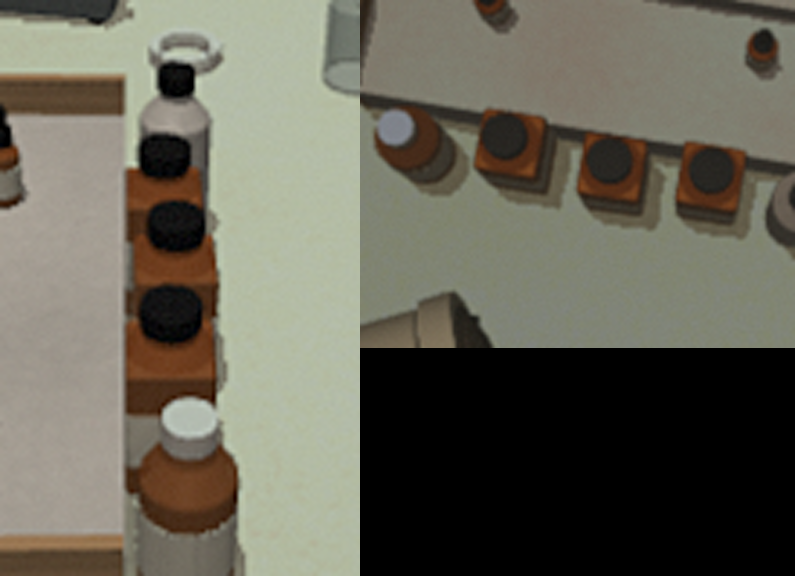

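Both bottles stand upright and square, with their backs on the step edge and the same cap distance as the middle bottle or closer. The bystanders look unmoved and the gripper is clear. I'm handing it in.

```bash
python3 -c "
from plant import robot; robot.close_job(); print(robot.get_state()['clock'])"
```

```text
the job is handed in; nothing more can be done
the job is handed in; nothing more can be done
```

I pushed both leaning bottles upright and slid each one back against the front of the step, without lifting or gripping either. The job was handed in at about 23 s of the 51 s allowed; no verdict is reported.

- **How it was pushed:** contact was with the outer back and knuckle of the open forward finger, not strictly the fingertips. I pushed each bottle until its tilt was small enough, then backed off so it dropped onto its base. A slow final push then ran until the force rose to about 25 N (right) and 23 N (left).
- **Last checks:**
  - **Views:** both bottles look upright and square in the side and top views, and the bystanders in view look unmoved. I did not check the beaker, cup and tape one by one; the arm stayed clear of them.
  - **Distance from the step:** both pushes stopped at the same tool position along the rack (−0.130 and −0.131 m). The caps measure −0.037 m from the rack face for both bottles and for the one between them. My rack fit has an error of up to about 5 mm, so the comparison with the middle bottle says more than the absolute number.
  - **Gap positions:** left is at y ≈ +0.086 m and right at y ≈ −0.091 m, against ±0.09 m.
- **What disagreed:**
  - **Fingertip height:** in the picture the open fingertips were about 40 mm above the reported tool point, where the interface text says 13 mm. I lowered the hand to a reported z of −0.034 m, watching the force.
  - **First slide:** before I had lowered it fully, the first slide of the right bottle pushed too high. The bottle tipped against the step at up to 29 N, moved only about 10 mm and dropped back upright.

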